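# Index a reagent carousel to its code reader

### The arm

A 6-joint arm with a two-finger parallel gripper is mounted at the origin on a cart in front of the work surface, level with it; the furniture and walls round the work are solid. World frame = base frame: x ahead of the robot, y to its left, z up, the work surface at z = 0. Lengths are in mm, angles in rad, forces in N, time in s.
With the tool pointing down it reaches from about 300 to 775 mm from the base axis. Payload 14.6 kg.
Tool frame: the origin (TCP) lies between the finger pads; the fingertips stand ahead of it and the grasp point (between the pads) lies 11 mm behind it (manip.finger_overhang is the z of the fingertips in the tool frame, in mm); z points along the fingers, y is the line along which they close (so a half turn about z gives the same grasp; the last joint's range is limited). The gripper opens to 94 mm and grips with 3 to 60 N. Pads are 16 mm wide; open, the fingers measure 119 mm over their backs; the gripper's body (75 mm by 177 mm) begins 78 mm behind the grasp point.
Start: joints at [-1.312, 0.3, 1.521, -0, 1.321, -0.067], TCP at [176.03, -521.059, 213.446] pointing down, gripper open.
Joint ranges: [-3.03, 3.03], [-0.79, 2.21], [0.23, 2.52], [-1.04, 4.18], [0, 3.07], [-2.55, 2.55]. Speed limits (rad/s): [2.22, 2.22, 2.57, 3.14, 3.14, 3.14].

### API

Orientations are given as [roll, pitch, yaw] about the fixed x, y, z axes, in that order (R = Rz(yaw) Ry(pitch) Rx(roll)).
In Python, from cell import manip gives the robot as it stands.
- The arm moves only by the tool jog_arm, never from a script. Its argument "series" is a list of rows, each a list of 7 numbers: the shift along the world's x, y, z as a fraction of full scale, then the turn, a rotation vector about the world's x, y, z as a fraction of full scale, then the closure, from 0 (fully open) to 1 (shut). In form: [[dx, dy, dz, wx, wy, wz, fingers], ...]. A call has 1 to 8 rows; each row is the pose to reach, as a shift and turn from the pose commanded when the call began; what a row does not reach only later rows make up. Full scale, the value 1, is 120 mm for a shift and 90 degrees for a turn. A row lasts 1/12 s, in which the tool goes at most 41.7 mm and 7.16 degrees, less where a joint would pass 70% of its speed; a pose out of reach is approached as far as the arm can. A call with a number of a shift or a turn outside -1 to 1 is refused whole. A call with a gripper value outside its range is refused whole. The fingers move at their own pace and stop on an object; "grip_force" is the grip in N (left out, the last holds). Time passes only in rows, so rows that repeat a pose let the fingers close. It gives the time, the measured TCP pose, the force, the opening and the grip force at its end, in the units of the state.
- manip.read_state(): the state, without advancing time (a new reading comes with each control period).
- manip.camera(name): name is "scene" or "top" or "wrist"; returns a dict with "frame" (400x640x3 uint8, red, green, blue), "vfov" (degrees; the focal length in pixels is half the picture's height over the tangent of half this angle, whatever the lens; pixels are square), "cx", "cy" (the principal point, pixels), "k1" (the pictures are not rectified: a ray, as slopes to the right and down, at radius r is drawn at 1 + k1 r^2 times it, then the intrinsics apply), "R" (3x3) and "t" (3): a world point X has camera coordinates R X + t; the wrist camera has in their place "hand_eye" (4x4, takes a point from camera to tool coordinates, whose origin is the TCP and whose axes are the flange's). Camera axes: x right, y down, z forward; pixel columns grow to the right and rows downward; lengths in mm; the calibration is good to about 2 mm. A picture is of the moment at which its call begins: read the wrist's pose just before it. There is no depth.
- manip.sign_off(): hands the job in; it is judged then, once.
The state is a dict: "clock": time; "joints": joint angles; "qd": joint speeds; "effort": joint torques, N m; "eef_pos": TCP position; "eef_rot": TCP orientation; "wrist_force": force on the tool from outside, world axes, zero at the start; "moment": the same for the moment, N m; "finger_gap": finger opening in mm; "finger_force": force on a finger pad.
Only numpy, scipy, OpenCV 4.12 (cv2) and the standard library are available. Lean on these libraries where they do the work, as an engineer would, in place of code of your own. Each camera call takes 0.05 s, during which the arm holds its last target. There are 200 camera calls.

### The job

The analyser needs the code on the calibrator vial, the short flat-capped one among the dropper bottles in the hand-turned carousel. Push the index lever's upright post outward to free the carousel, turn it (the three-armed handle on top is there to be pushed round) until the vial stands in front of the reader's window, then push the lever fully home again so that it locks the carousel there. Leave the vial and bottles standing in their sockets without touching them, and leave the timer and pens alone.

Things in the scene. Friction and masses are not known exactly. Their poses are not given: they have to be found in the camera images.
- carousel_base: White round base plate of the hand-turned reagent carousel, 212 mm across, 12 mm thick, fixed, with a lug for the lever pivot. Origin on the worktop under the carousel's upright axis, z up; +x points from the axis to the code reader on the plate: a white box 42x62 mm, 88 mm tall, whose dark window looks back at the axis from 108 mm out.
- carousel (a joint): Turn of the carousel about the base's upright axis, rad, counterclockwise from above positive; 0 at the start; free for a full turn either way. It carries six vessels in sockets 60 degrees apart, at 0, 60, ... degrees from base +x when the joint is 0. Drag about 0.1 N m: it stays where it is left. It cannot turn while the index lever is home.
- read_point (a point): Point on the base in front of the reader window, 62 mm from the axis at height 24.5 mm: where the socket that faces the reader has its floor centre. Sockets: grey cups on a 62 mm circle, 37 mm wide inside, rims at height 45 mm, on a notched metal plate of radius 94 mm, top at height 22 mm, with six rim notches midway between the sockets.
- star_hub (a point): Top of the three-armed handle's hub, on the carousel's axis at height 148 mm; hub radius 17 mm. Level round steel arms, 10 mm thick, centre lines at height 135 mm, each ending 80 mm from the axis in an 18 mm black ball, at 30, 150 and 270 degrees from base +x when joint carousel is 0, above the gaps between sockets; all vessels stay below 113 mm.
- index_lever (a joint): Swing of the level index lever about lever_pivot, rad: 0 = home at its stop (roller in a notch, carousel locked), positive = swung outward, counterclockwise from above, up to a stop at 0.45. Roller clear of the plate above about 0.17. Drag about 0.15 N m (1 N at the post): it stays where it is left.
- lever_pivot (a point): Point on the lever's upright hinge axis, fixed to the base, 115 mm from the carousel's axis, height 35 mm. Notch mouths are bevelled: pushing the lever home draws the carousel true if it stands within about 3 degrees (0.05 rad) of a notch; well off a notch, the roller stops on the plate's rim with the lever at about 0.15.
- lever_post (a point): Centre of the 18 mm black ball on top of the lever's upright steel finger post, 10 mm thick, which stands from height 35 mm (the lever bar) up to the ball at 102 mm. 168 mm from lever_pivot; 148 mm from the carousel's axis when home. Pushed away from the carousel it unlocks, pushed back it locks.
- vial: The short amber calibrator vial with a flat white cap, the only one of the six vessels that is not a dropper bottle: 35 mm across, 58 mm tall, loose in one of the sockets, at the start never the one at the reader. Origin at the centre of its underside, z up; seated, it is 24.5 mm above the worktop.
- bottle_1: Dropper bottle of reagent, 35 mm across, 88 mm tall with a pointed cap, loose in another socket (the one at the reader at the start). Origin at the centre of its underside, z up.
- bottle_2: Dropper bottle of reagent, 35 mm across, 88 mm tall with a pointed cap, loose in another socket. Origin at the centre of its underside, z up.
- bottle_3: Dropper bottle of reagent, 35 mm across, 88 mm tall with a pointed cap, loose in another socket. Origin at the centre of its underside, z up.
- bottle_4: Dropper bottle of reagent, 35 mm across, 88 mm tall with a pointed cap, loose in another socket. Origin at the centre of its underside, z up.
- bottle_5: Dropper bottle of reagent, 35 mm across, 88 mm tall with a pointed cap, loose in another socket. Origin at the centre of its underside, z up.
- timer: Bystander: white kitchen-style lab timer, 56x62x18 mm, lying loose on the worktop. Origin at the centre of its underside.
- marker_0: Bystander: marker pen, 13x139x15 mm, lying loose on the worktop. Origin at the centre of its underside.
- marker_1: Bystander: marker pen, 13x139x15 mm, lying loose on the worktop. Origin at the centre of its underside.
There are look-alikes about, which are no part of the job. What is shaped like the vial but purple or turquoise is not meant. Leave any pink look-alike of the bottle_2 alone.

How it is judged (in metres and radians):
On the way, in this order (a step that is already met when the one before it is completed fails the run):
1. the index lever is swung out, clear of the notched plate (value of joint index_lever above 0.2 rad), for 0.2 s.
2. the vial has come round to the reader with the lever still out (value of joint index_lever above 0.1 rad and horizontal distance between vial and read_point below 0.01 m), for 0.1 s.
At the end, for the whole second after the job is handed in: The index lever is home (within 0.05 rad) with its roller in a notch; the vial stands within 8 mm of the reader's place; the carousel is at rest; the vial and all five bottles stand upright (within 0.15 rad) on the floors of their sockets (within 5.5 mm) (value of joint index_lever below 0.05 rad and horizontal distance between vial and read_point below 0.008 m and velocity of joint carousel between -0.05 and 0.05 rad/s and z of each of vial, bottle_1, bottle_2, bottle_3, bottle_4, bottle_5 in the frame of carousel_base below 0.03 m and angle between each of vial, bottle_1, bottle_2, bottle_3, bottle_4, bottle_5's own z axis and vertical below 0.15 rad); the robot touches nothing.
It fails at once if the robot touches the vial or a bottle (over 1 N) (contact force between any of the fingers, the arm and vial above 1 N or contact force between any of the fingers, the arm and bottle_1 above 1 N or contact force between any of the fingers, the arm and bottle_2 above 1 N or contact force between any of the fingers, the arm and bottle_3 above 1 N or contact force between any of the fingers, the arm and bottle_4 above 1 N or contact force between any of the fingers, the arm and bottle_5 above 1 N).
It fails at once if the vial or a bottle is lifted over 10 mm out of its socket or tipped over 0.35 rad (z of any of vial, bottle_1, bottle_2, bottle_3, bottle_4, bottle_5 in the frame of carousel_base above 0.0345 m or angle between any of vial, bottle_1, bottle_2, bottle_3, bottle_4, bottle_5's own z axis and vertical above 0.35 rad).
It fails at once if the timer or a pen is moved over 15 mm (distance of any of timer, marker_0, marker_1 from where it was at the start of the episode above 0.015 m).
It also fails if it takes over 58 s, if anything falls off the work surface, if the arm or the gripper's body presses on something with over 40 N, if the wrist force passes 120 N, or if a joint passes its speed limit or range.

## Working session

There is one attempt and no reset: what is moved stays moved. The work goes in short steps, Python scripts to look and compute and a tool call to move; the robot and the scene stay as the last step left them, time stands still between calls to the robot, and variables do not carry over. Pictures are saved under pics/ and viewed, at most 10 in all, crops included, and the job is handed in when it is done.

Besides the shell and the picture viewer there is one more tool, called after "Request:" by a JSON object that holds its "method" and its "body", one argument or row to a line. jog_arm: Moves the arm, as the interface text tells. Its arguments: {"type":"object","properties":{"series":{"type":"array"},"grip_force":{"type":"number"}},"required":["series"]}

```bash
mkdir -p pics
python3 - <<'E'
from cell import manip
import cv2
for n in ("top","scene"):
    c=manip.camera(n); cv2.imwrite(f"pics/{n}0.png",c["frame"][:,:,::-1])
    print(n,c["vfov"],c["cx"],c["cy"],c["k1"],c["R"],c["t"])
print(manip.read_state()); print(manip.finger_overhang)
E
```

```text
top 51.53758556137502 322.2323317535214 195.3751118676656 -0.08693513300610976 [[ 0.11647116 -0.99317824 -0.00560877]
 [-0.96462883 -0.11177489 -0.23874167]
 [ 0.23648611  0.0332169  -0.97106692]] [-466.63742662  554.43651367  857.98859356]
scene 44.95351744090572 322.65047220858975 198.6464251953051 -0.023477632526391873 [[ 0.58753084 -0.8088338   0.02440079]
 [-0.41580467 -0.3276315  -0.84838911]
 [ 0.69420025  0.4883088  -0.52881048]] [-677.34184474  194.1321049   974.66193981]
{'clock': 0.1, 'joints': array([-1.31156868e+00,  3.00407424e-01,  1.52151263e+00, -1.34639842e-05,
        1.32069842e+00, -6.66016159e-02]), 'qd': array([ 0.00035736, -0.00243354, -0.00074337, -0.00090783,  0.00138998,
       -0.00116784]), 'effort': array([ 6.73716640e-04, -5.32644188e+01, -3.53284085e+01,  7.09062209e-02,
        2.34991946e-02, -8.36227855e-05]), 'eef_pos': array([ 175.98732018, -520.8464752 ,  212.95020781]), 'eef_rot': array([-3.14056823e+00, -5.52583718e-05,  3.25832571e-01]), 'wrist_force': array([0.10370514, 0.18373717, 0.23554866]), 'moment': array([ 0.02007027,  0.02819446, -0.02088067]), 'finger_force': 0.0, 'finger_gap': 93.93462528124674}
8.0
```

View pics/top0.png

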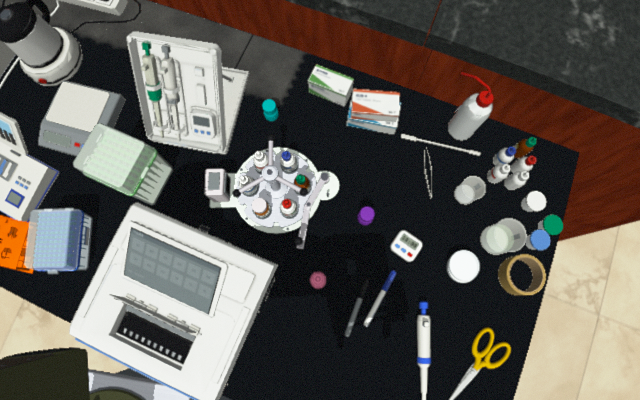

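View pics/scene0.png

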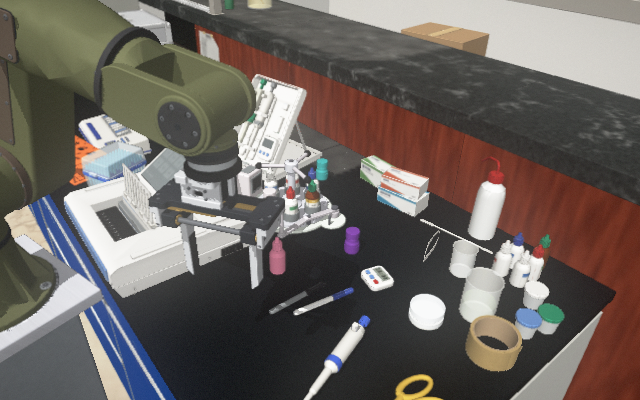

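The top view shows the carousel at about (277,188), the reader to its left at (215,183), and the lever on the right running from (325,180) to (302,242). I'll enlarge that area.

Run:
```python
import cv2
im=cv2.imread("pics/top0.png")[130:260,190:350]
cv2.imwrite("pics/crop0.png",cv2.resize(im,None,fx=4.6,fy=4.6,interpolation=cv2.INTER_CUBIC))
```

```text
(no output)
```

View pics/crop0.png

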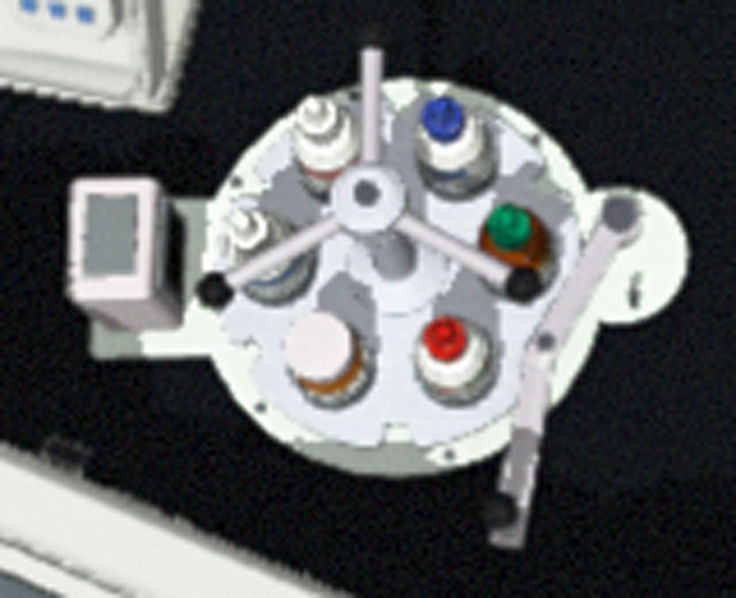

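The vial (white flat cap) stands at crop (320,345), the socket 60° counter-clockwise from the reader, so the carousel must turn by -60°. The hub is at crop (367,190), the arm balls at (215,290), (522,284) and (372,35), the post ball at (502,510) and the pivot at (622,212).

```bash
cat > h.py <<'E'
import numpy as np, cv2
from cell import manip
from scipy.optimize import least_squares
def proj(c,X):
    X=np.atleast_2d(X)@np.array(c["R"]).T+c["t"]; s=X[:,:2]/X[:,2:]
    r2=(s**2).sum(1,keepdims=True); f=200/np.tan(np.radians(c["vfov"]/2))
    return s*(1+c["k1"]*r2)*f+[c["cx"],c["cy"]]
def unproj(c,uv,z):
    return least_squares(lambda p:(proj(c,[p[0],p[1],z])-uv).ravel(),[500,-100]).x
E
python3 - <<'E'
from h import *
c=manip.camera("top")
cr=lambda u,v:np.array([190+u/4.6,130+v/4.6])
pts=[(cr(367,190),0,0,148),(cr(215,290),80,30,135),(cr(522,284),80,150,135),(cr(372,35),80,270,135)]
def model(p):
    out=[]
    for uv,r,a,z in pts:
        t=p[2]+np.radians(a); out.append((proj(c,[p[0]+r*np.cos(t),p[1]+r*np.sin(t),z])-uv)[0])
    return np.ravel(out)
s=least_squares(model,[550,-100,1.5]); print(s.x,np.degrees(s.x[2]),s.fun.round(1))
h=s.x[:2]
for n,uv,z in (("post",cr(502,510),102),("pivot",cr(622,212),45),("vialcap",cr(320,345),82.5),("hubonly",cr(367,190),148),("timer",(407,246),18),("m0",(356,308),15),("m1",(381,298),15),("bottlepink",(318,280),80)):
    q=unproj(c,uv,z); d=q-h; print(n,q.round(1),np.hypot(*d).round(1),np.degrees(np.arctan2(d[1],d[0])-s.x[2]).round(1))
E
```

```text
[ 622.04199191 -288.51480987    1.70488927] 97.68295989321864 [-0.2  0.4  0.1 -0.3  0.1 -0.2  0.   0.1]
post [ 493.3 -364. ] 149.3 -247.3
pivot [ 656.1 -400.1] 116.7 -170.7
vialcap [ 563.5 -266.5] 62.6 61.8
hubonly [ 623.  -288.8] 1.0 -115.6
timer [ 520.2 -604.3] 331.8 -205.6
m0 [ 369.8 -502.1] 330.6 -237.4
m1 [ 397.7 -555.5] 348.7 -227.7
bottlepink [ 418.8 -412.2] 238.0 -246.4
```

Request:
{"method": "jog_arm", "body": {
  "series": [
    [0.33,0.17,0,0,0,-0.07,0.6],
    [0.66,0.33,0,0,0,-0.14,0.6],
    [1,0.5,0,0,0,-0.22,0.6],
    [1,0.5,0,0,0,-0.22,0.6],
    [1,0.5,0,0,0,-0.22,0.6]
  ],
  "grip_force": 20
}}

```text
clock: 0.57
eef_pos: [298.5, -459.5, 213.2]
eef_rot: [-3.141, -0.0, -0.017]
wrist_force: [-0.4, 0.0, 0.7]
finger_gap: 64.1
finger_force: 0.0
```

Request:
{"method": "jog_arm", "body": {
  "series": [
    [0.33,0.17,0,0,0,0,0.6],
    [0.66,0.33,0,0,0,0,0.6],
    [1,0.5,0,0,0,0,0.6],
    [1,0.5,0,0,0,0,0.6],
    [1,0.5,0,0,0,0,0.6]
  ]
}}

```text
clock: 0.98
eef_pos: [417.2, -400.2, 213.0]
eef_rot: [-3.141, 0.0, -0.016]
wrist_force: [-0.9, -0.1, 0.3]
finger_gap: 37.9
finger_force: 0.0
```

Request:
{"method": "jog_arm", "body": {
  "series": [
    [0.33,0.17,0,0,0,0,0.6],
    [0.64,0.31,0,0,0,0,0.6],
    [0.64,0.31,0,0,0,0,0.6],
    [0.64,0.31,0,0,0,0,0.6],
    [0.64,0.31,0,0,0,0,0.6]
  ]
}}

```text
clock: 1.4
eef_pos: [491.4, -365.1, 213.2]
eef_rot: [-3.142, 0.001, -0.02]
wrist_force: [-0.2, -0.6, -0.1]
finger_gap: 37.5
finger_force: 0.0
```

Request:
{"method": "jog_arm", "body": {
  "series": [
    [0,0,-0.3,0,0,0,0.6],
    [0,0,-0.6,0,0,0,0.6],
    [0,0,-0.8,0,0,0,0.6],
    [0,0,-1,0,0,0,0.6],
    [0,0,-1,0,0,0,0.6]
  ]
}}

```text
clock: 1.82
eef_pos: [489.4, -363.9, 89.0]
eef_rot: [-3.137, 0.006, -0.022]
wrist_force: [-0.4, 0.8, -0.6]
finger_gap: 37.3
finger_force: 0.0
```

Request:
{"method": "jog_arm", "body": {
  "series": [
    [0,-0.08,0,0,0,0,0.6],
    [0,-0.16,0,0,0,0,0.6],
    [0,-0.24,0,0,0,0,0.6],
    [-0.01,-0.32,0,0,0,0,0.6],
    [-0.02,-0.4,0,0,0,0,0.6],
    [-0.02,-0.48,0,0,0,0,0.6],
    [-0.02,-0.55,0,0,0,0,0.6],
    [-0.02,-0.55,0,0,0,0,0.6]
  ]
}}

```text
clock: 2.48
eef_pos: [490.1, -431.6, 93.5]
eef_rot: [3.141, -0.0, -0.021]
wrist_force: [0.5, 0.1, 0.2]
finger_gap: 37.5
finger_force: 0.0
```

Run:
```python
from h import *
print(manip.read_state()["wrist_force"])
im=manip.camera("top")["frame"][130:260,190:350,::-1]
cv2.imwrite("pics/crop1.png",cv2.resize(im,None,fx=4.6,fy=4.6,interpolation=cv2.INTER_CUBIC))
```

```text
[0.46462048 0.13660044 0.17192337]
```

View pics/crop1.png

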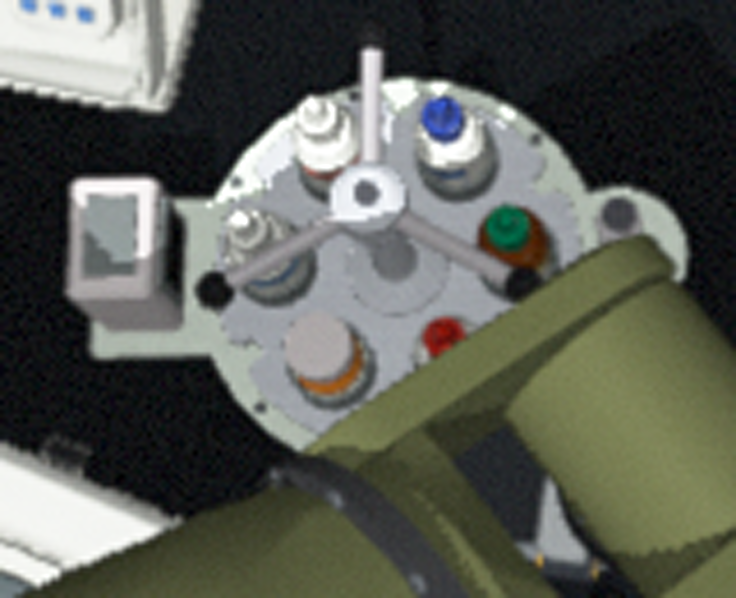

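The lever has left the plate area of the image, so it has swung out. Next I lift and go to the near handle ball at (591.6,-362.5).

Request:
{"method": "jog_arm", "body": {
  "series": [
    [0,0,0.3,0,0,0,0.6],
    [0,0,0.6,0,0,0,0.6],
    [0,0,0.9,0,0,0,0.6],
    [0,0,1,0,0,0,0.6],
    [0,0,1,0,0,0,0.68]
  ]
}}

```text
clock: 2.95
eef_pos: [491.4, -430.3, 217.4]
eef_rot: [3.137, -0.004, -0.019]
wrist_force: [0.4, -0.6, -0.3]
finger_gap: 33.5
finger_force: 0.0
```

Request:
{"method": "jog_arm", "body": {
  "series": [
    [0.1,0.08,0,0,0,0.07,0.68],
    [0.2,0.15,0,0,0,0.14,0.68],
    [0.35,0.22,0,0,0,0.21,0.68],
    [0.5,0.3,0,0,0,0.28,0.68],
    [0.6,0.4,0,0,0,0.35,0.68],
    [0.7,0.5,0,0,0,0.42,0.68],
    [0.85,0.575,0,0,0,0.49,0.68],
    [0.85,0.575,0,0,0,0.56,0.68]
  ]
}}

```text
clock: 3.62
eef_pos: [594.4, -358.2, 211.0]
eef_rot: [-3.139, -0.0, 0.868]
wrist_force: [0.9, 0.0, -0.6]
finger_gap: 30.2
finger_force: 0.0
```

Request:
{"method": "jog_arm", "body": {
  "series": [
    [0,0,0,0,0,0.07,0.68],
    [0,0,0,0,0,0.14,0.68],
    [0,0,0,0,0,0.205,0.68],
    [0,0,0,0,0,0.205,0.68],
    [0,0,0,0,0,0.205,0.68],
    [0,0,0,0,0,0.205,0.68]
  ]
}}

```text
clock: 4.12
eef_pos: [592.3, -360.7, 212.5]
eef_rot: [-3.14, -0.0, 1.179]
wrist_force: [-0.5, 0.4, -0.3]
finger_gap: 30.4
finger_force: 0.0
```

Run:
```python
from h import *
s=manip.read_state();print(s["eef_pos"],s["eef_rot"],s["joints"])
im=np.hstack([manip.camera("top")["frame"][130:290,190:350,::-1],manip.camera("wrist")["frame"][::2,::2,::-1][:160]])
cv2.imwrite("pics/crop2.png",cv2.resize(im,None,fx=1.66,fy=1.66,interpolation=cv2.INTER_CUBIC) if 0 else cv2.resize(im,(800,266)))
```

```text
[ 592.28842347 -360.65523402  212.47815291] [-3.14036416e+00 -2.35451174e-04  1.17854050e+00] [-5.99746497e-01  6.36138466e-01  1.03905851e+00 -2.27955061e-05
  1.46764632e+00 -2.07488459e-01]
```

View pics/crop2.png

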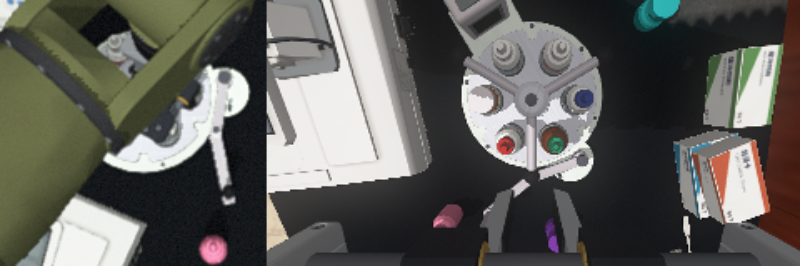

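The lever stands out (ball at 228,195 on the left panel), and the wrist view shows the fingers straddling the near arm. I'll descend.

Request:
{"method": "jog_arm", "body": {
  "series": [
    [0,0,-0.2,0,0,0,0.68],
    [0,0,-0.4,0,0,0,0.68],
    [0,0,-0.5,0,0,0,0.68],
    [0,0,-0.58,0,0,0,0.68],
    [0,0,-0.63,0,0,0,0.68],
    [0,0,-0.67,0,0,0,0.68],
    [0,0,-0.67,0,0,0,0.68]
  ]
}}

```text
clock: 4.8
eef_pos: [592.4, -360.9, 132.8]
eef_rot: [-3.141, -0.0, 1.182]
wrist_force: [-0.1, 0.0, -0.5]
finger_gap: 29.9
finger_force: 0.0
```

Run:
```python
import numpy as np
H=np.array([622,-288.5]); P=lambda a:H+80*np.array([np.cos(np.radians(a)),np.sin(np.radians(a))])
for a0,a1,n in ((247.7,212.7,7),(212.7,182.7,6)):
    for a in np.linspace(a0,a1,n+1)[1:]: print(a,((P(a)-P(a0))/120).round(3),((a-a0)/90).__round__(3),P(a).round(1))
```

```text
242.7 [-0.053  0.024] -0.056 [ 585.3 -359.6]
237.7 [-0.103  0.053] -0.111 [ 579.3 -356.1]
232.7 [-0.151  0.086] -0.167 [ 573.5 -352.1]
227.7 [-0.196  0.124] -0.222 [ 568.2 -347.7]
222.7 [-0.237  0.165] -0.278 [ 563.2 -342.8]
217.7 [-0.275  0.209] -0.333 [ 558.7 -337.4]
212.7 [-0.308  0.257] -0.389 [ 554.7 -331.7]
207.7 [-0.029  0.05 ] -0.056 [ 551.2 -325.7]
202.7 [-0.054  0.103] -0.111 [ 548.2 -319.4]
197.7 [-0.074  0.157] -0.167 [ 545.8 -312.8]
192.7 [-0.089  0.214] -0.222 [ 544.  -306.1]
187.7 [-0.1    0.271] -0.278 [ 542.7 -299.2]
182.7 [-0.105  0.329] -0.333 [ 542.1 -292.3]
```

Request:
{"method": "jog_arm", "body": {
  "series": [
    [-0.03,0.01,0,0,0,-0.03,0.68],
    [-0.053,0.024,0,0,0,-0.056,0.68],
    [-0.103,0.053,0,0,0,-0.111,0.68],
    [-0.151,0.086,0,0,0,-0.167,0.68],
    [-0.196,0.124,0,0,0,-0.222,0.68],
    [-0.237,0.165,0,0,0,-0.278,0.68],
    [-0.275,0.209,0,0,0,-0.333,0.68],
    [-0.308,0.257,0,0,0,-0.389,0.68]
  ]
}}

```text
clock: 5.47
eef_pos: [555.5, -330.4, 134.2]
eef_rot: [3.14, -0.0, 0.566]
wrist_force: [0.2, -2.1, -1.0]
finger_gap: 30.0
finger_force: 0.9
```

Request:
{"method": "jog_arm", "body": {
  "series": [
    [-0.029,0.05,0,0,0,-0.056,0.68],
    [-0.054,0.103,0,0,0,-0.111,0.68],
    [-0.074,0.157,0,0,0,-0.167,0.68],
    [-0.089,0.214,0,0,0,-0.222,0.68],
    [-0.095,0.243,0,0,0,-0.25,0.68],
    [-0.1,0.271,0,0,0,-0.278,0.68],
    [-0.102,0.29,0,0,0,-0.3,0.68],
    [-0.102,0.29,0,0,0,-0.3,0.68]
  ]
}}

```text
clock: 6.13
eef_pos: [543.6, -295.2, 134.2]
eef_rot: [3.141, -0.001, 0.098]
wrist_force: [0.3, -0.1, -0.6]
finger_gap: 30.0
finger_force: 0.0
```

Run:
```python
from h import *
s=manip.read_state();print(s["eef_pos"],s["eef_rot"],s["wrist_force"],s["joints"])
im=np.hstack([manip.camera("top")["frame"][130:290,190:350,::-1],manip.camera("wrist")["frame"][::2,::2,::-1][:160]])
cv2.imwrite("pics/crop3.png",cv2.resize(im,(800,266)))
```

```text
[ 543.60426068 -295.20433638  134.20227239] [ 3.14056944e+00 -1.33683331e-03  9.79874459e-02] [ 0.32391303 -0.06720198 -0.57190838] [-5.56694301e-01  5.20505343e-01  1.40156694e+00  2.50697950e-06
  1.21783690e+00  9.16114399e-01]
```

View pics/crop3.png

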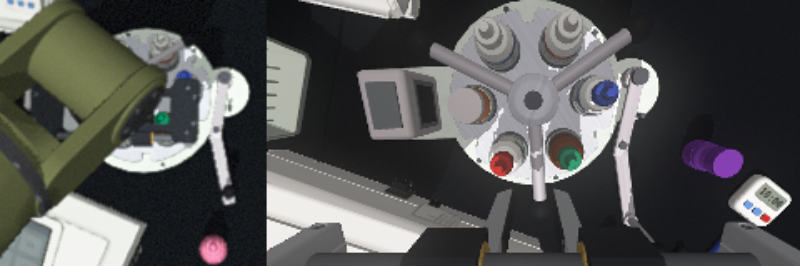

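The wrist view shows the vial at the reader, with the lever still out. I'll lift, move over the post and measure the angle.

Request:
{"method": "jog_arm", "body": {
  "series": [
    [0,0,0.25,0,0,0,0.68],
    [0,0,0.5,0,0,0,0.68],
    [0,0,0.66,0,0,0,0.68],
    [-0.15,-0.3,0.66,0,0,-0.05,0.6],
    [-0.3,-0.6,0.66,0,0,-0.08,0.6],
    [-0.45,-0.85,0.66,0,0,-0.08,0.6],
    [-0.45,-1,0.66,0,0,-0.08,0.6],
    [-0.45,-1,0.66,0,0,-0.08,0.6]
  ]
}}

```text
clock: 6.9
eef_pos: [487.8, -418.6, 212.4]
eef_rot: [3.141, -0.0, -0.029]
wrist_force: [-0.4, 0.4, -0.3]
finger_gap: 37.4
finger_force: 0.0
```

Request:
{"method": "jog_arm", "body": {
  "series": [
    [0,-0.06,0,0,0,0,0.6],
    [0,-0.06,0,0,0,0,0.6],
    [0,-0.06,0,0,0,0,0.6]
  ]
}}

```text
clock: 7.15
eef_pos: [489.7, -421.8, 212.3]
eef_rot: [-3.141, -0.0, -0.025]
wrist_force: [0.3, -1.0, 0.5]
finger_gap: 37.7
finger_force: 0.0
```

Run:
```python
from h import *
s=manip.read_state();print(s["eef_pos"],s["eef_rot"],s["wrist_force"])
im=manip.camera("top")["frame"][130:260,190:350,::-1]
cv2.imwrite("pics/crop4.png",cv2.resize(im,None,fx=4.6,fy=4.6,interpolation=cv2.INTER_CUBIC))
w=manip.camera("wrist");cv2.imwrite("pics/w4.png",w["frame"][:,:,::-1])
```

```text
[ 489.70875834 -421.79576221  212.26663247] [-3.14146402e+00 -6.67261440e-05 -2.48922215e-02] [ 0.28501548 -0.97680534  0.51228345]
```

View pics/crop4.png

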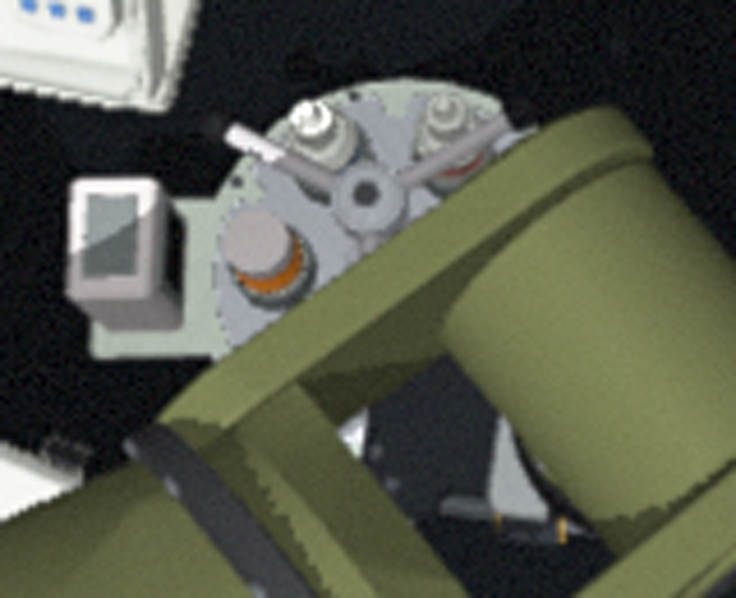

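View pics/w4.png

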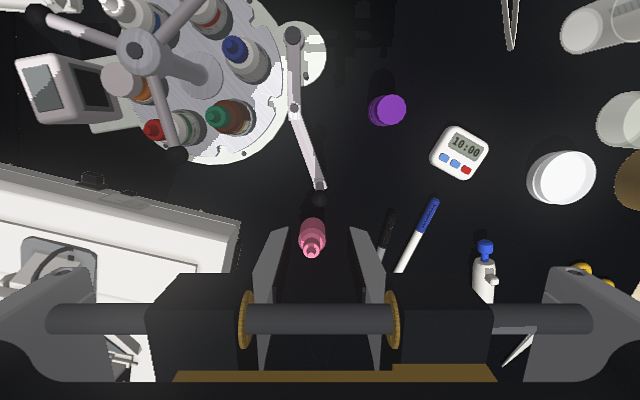

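The vial cap is at crop (257,242) and an arm runs from the hub to its steel end near (230,131). In the wrist view the post ball is near (319,200). I'll compute the carousel angle and the post position.

Run:
```python
from h import *
from scipy.spatial.transform import Rotation as Ro
c=manip.camera("top"); h=np.array([622.,-288.5])
for n,uv,z in (("vialcap",(257,242),82.5),("armpt",(262,145),135),("armend",(230,131),135),("armR",(505,127),135),("armRm",(450,155),135)):
    q=unproj(c,np.array([190+uv[0]/4.6,130+uv[1]/4.6]),z); d=q-h; print(n,q.round(1),np.hypot(*d).round(1),((np.degrees(np.arctan2(d[1],d[0]))-97.7)%360).round(1))
w=manip.camera("wrist"); s=manip.read_state(); E=np.array(w["hand_eye"])
T=np.eye(4);T[:3,:3]=Ro.from_euler("xyz",s["eef_rot"]).as_matrix();T[:3,3]=s["eef_pos"]
C=np.linalg.inv(T@E); w["R"]=C[:3,:3]; w["t"]=C[:3,3]
for n,uv,z in (("post",(319,200),102),("hub",(138,50),148),("pink",(311,238),80),("ball",(177,154),135),("vialcap",(120,82),82.5)): 
    q=unproj(w,np.array(uv),z); d=q-h; print(n,q.round(1),np.hypot(*d).round(1),((np.degrees(np.arctan2(d[1],d[0]))-97.7)%360).round(1))
```

```text
vialcap [ 610.1 -228.5] 61.2 3.5
armpt [ 642.7 -235.3] 57.0 331.1
armend [ 647.7 -219.5] 73.6 331.9
armR [ 663.9 -345.1] 70.4 208.8
armRm [ 647.6 -321.9] 42.1 209.8
post [ 488.7 -422.6] 189.1 127.5
hub [ 621.2 -290.5] 2.1 151.4
pink [ 437.8 -412.3] 221.9 116.2
ball [ 542.2 -301.2] 80.8 91.3
vialcap [ 608.4 -230.4] 59.7 5.4
```

Carousel is at about -59° and the vial is at the reader. I'll descend around the post and push it home.

Request:
{"method": "jog_arm", "body": {
  "series": [
    [0,0,-0.3,0,0,0,0.6],
    [0,0,-0.6,0,0,0,0.6],
    [0,0,-0.8,0,0,0,0.6],
    [0,0,-0.92,0,0,0,0.6],
    [0,0,-0.98,0,0,0,0.6],
    [0,0,-0.98,0,0,0,0.6]
  ]
}}

```text
clock: 7.85
eef_pos: [489.0, -421.7, 93.3]
eef_rot: [-3.14, 0.002, -0.026]
wrist_force: [-0.8, 0.7, 0.4]
finger_gap: 37.5
finger_force: 0.0
```

Request:
{"method": "jog_arm", "body": {
  "series": [
    [0,0.06,0,0,0,0,0.6],
    [0,0.12,0,0,0,0,0.6],
    [0,0.18,0,0,0,0,0.6],
    [0,0.24,0,0,0,0,0.6],
    [0.01,0.3,0,0,0,0,0.6],
    [0.01,0.36,0,0,0,0,0.6],
    [0.02,0.41,0,0,0,0,0.6],
    [0.02,0.41,0,0,0,0,0.6]
  ]
}}

```text
clock: 8.52
eef_pos: [492.0, -372.0, 94.8]
eef_rot: [-3.141, -0.0, -0.025]
wrist_force: [1.1, -0.5, -0.2]
finger_gap: 37.8
finger_force: 0.0
```

Request:
{"method": "jog_arm", "body": {
  "series": [
    [0,0.03,0,0,0,0,0.6],
    [0,0.06,0,0,0,0,0.6],
    [0.01,0.09,0,0,0,0,0.6],
    [0.01,0.12,0,0,0,0,0.6],
    [0.01,0.14,0,0,0,0,0.6],
    [0.01,0.14,0,0,0,0,0.6]
  ]
}}

```text
clock: 9.02
eef_pos: [492.9, -356.0, 94.6]
eef_rot: [-3.141, -0.0, -0.026]
wrist_force: [-0.7, -0.9, 0.1]
finger_gap: 37.4
finger_force: 0.0
```

Request:
{"method": "jog_arm", "body": {
  "series": [
    [0,0.015,0,0,0,0,0.6],
    [0,0.03,0,0,0,0,0.6],
    [0,0.03,0,0,0,0,0.6]
  ]
}}

```text
clock: 9.27
eef_pos: [492.8, -352.6, 94.6]
eef_rot: [-3.141, 0.0, -0.026]
wrist_force: [1.3, -1.3, 0.9]
finger_gap: 37.6
finger_force: 0.2
```

Request:
{"method": "jog_arm", "body": {
  "series": [
    [0,0.015,0,0,0,0,0.6],
    [0,0.03,0,0,0,0,0.6],
    [0,0.03,0,0,0,0,0.6]
  ]
}}

```text
clock: 9.52
eef_pos: [492.9, -351.3, 94.8]
eef_rot: [3.137, -0.002, -0.027]
wrist_force: [3.0, -17.4, -6.6]
finger_gap: 37.2
finger_force: 8.5
```

It stops firmly at y = -351 with 17 N, which is the home stop. I'll centre on the ball, lift clear, move off and check.

Request:
{"method": "jog_arm", "body": {
  "series": [
    [0,-0.05,0,0,0,0,0.6],
    [0,-0.09,0,0,0,0,0.6],
    [0,-0.09,0,0,0,0,0.6],
    [0,-0.09,0.2,0,0,0,0.6],
    [0,-0.09,0.5,0,0,0,0.6],
    [0,-0.09,0.8,0,0,0,0.6],
    [0,-0.09,1,0,0,0,0.6],
    [0,-0.09,1,0,0,0,0.6]
  ]
}}

```text
clock: 10.18
eef_pos: [494.1, -360.7, 220.5]
eef_rot: [3.137, -0.006, -0.026]
wrist_force: [0.1, -1.1, 0.6]
finger_gap: 37.6
finger_force: 0.0
```

Request:
{"method": "jog_arm", "body": {
  "series": [
    [-0.3,-0.2,0,0,0,0,0.6],
    [-0.6,-0.4,0,0,0,0,0.6],
    [-1,-0.7,0,0,0,0,0.6],
    [-1,-0.7,0,0,0,0,0.6],
    [-1,-0.7,0,0,0,0,0.6]
  ]
}}

```text
clock: 10.6
eef_pos: [369.6, -445.9, 214.0]
eef_rot: [-3.141, 0.001, -0.03]
wrist_force: [-0.2, 0.3, 0.1]
finger_gap: 37.7
finger_force: 0.0
```

Request:
{"method": "jog_arm", "body": {
  "series": [
    [-0.2,-0.3,0,0,0,0,0.6],
    [-0.4,-0.6,0,0,0,0,0.6],
    [-0.6,-0.9,0,0,0,0,0.6],
    [-0.6,-0.9,0,0,0,0,0.6],
    [-0.6,-0.9,0,0,0,0,0.6]
  ]
}}

```text
clock: 11.02
eef_pos: [299.9, -552.9, 213.4]
eef_rot: [-3.14, 0.001, -0.029]
wrist_force: [1.1, 0.3, 0.9]
finger_gap: 37.5
finger_force: 0.0
```

Run:
```python
from h import *
s=manip.read_state();print(s["clock"],s["eef_pos"],s["wrist_force"])
im=manip.camera("top")["frame"][130:260,190:350,::-1]
cv2.imwrite("pics/crop5.png",cv2.resize(im,None,fx=4.6,fy=4.6,interpolation=cv2.INTER_CUBIC))
```

```text
11.0167 [ 299.8613986  -552.85441274  213.35429502] [1.0538233  0.33864768 0.94548644]
```

View pics/crop5.png

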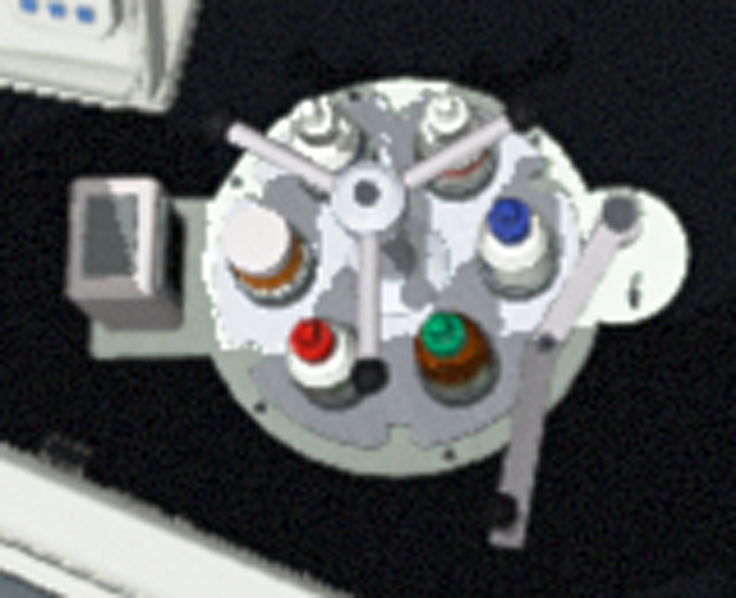

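The lever is back at its starting place, with the post ball at crop (503,508). The vial's cap is at (257,238) in front of the reader, and every vessel is upright in its socket.

```bash
python3 -c "
from cell import manip
print(manip.sign_off())"
```

```text
the job is handed in; nothing more can be done
None
```

The vial stands at the reader's window with the lever pushed home and the carousel locked. I handed the job in at about 11 s on the robot's clock; the hand-in returned no verdict.

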